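# Unlock the hot-shop tool chest by its number wheels

## Robot

A 6-joint arm with a two-finger parallel gripper is mounted at the origin on the work surface. World frame = base frame: x ahead of the robot, y to its left, z up, the work surface at z = 0. Lengths are in m, angles in rad, forces in N, time in s.
With the tool pointing down it reaches from about 0.35 to 0.85 m from the base axis. Payload 8.1 kg.
Tool frame: the origin (TCP) lies on the front face of the gripper's body, between the roots of the fingers; the fingertips stand 73 mm ahead of it and the grasp point (between the pads) lies 54 mm ahead of it; z points along the fingers, y is the direction in which the jaws open and shut (so a half turn about z gives the same grasp; the last joint's range is limited). The gripper opens to 85 mm and grips with 20 to 120 N. Pads are 22 mm wide; open, the fingers measure 114 mm over their backs; the gripper's body (76 mm by 85 mm) begins 54 mm behind the grasp point. The pads swing forward as they close: fully open they stand 13 mm farther back than shut.
Start: joints at [1.123, 0.13, 1.488, -0, 1.523, -0.085], TCP at [0.213, 0.561, 0.304] pointing down, gripper open.
Joint ranges: [-2.96, 2.96], [-0.89, 2.26], [0.02, 2.5], [-1.34, 4.48], [0, 2.73], [-2.66, 2.66]. Speed limits (rad/s): [2.39, 2.39, 2.79, 3.14, 3.14, 3.14].

## Interface

Orientations are given as [roll, pitch, yaw] about the fixed x, y, z axes, in that order (R = Rz(yaw) Ry(pitch) Rx(roll)).
In Python, from bench import r, eyes, sign_off, finder gives the robot as it stands.
- The arm moves only by the shell command python3 -m handwheel 'ROWS' [FORCE]. ROWS is JSON, a list that holds one entry, the list of rows, each a list of 7 numbers: the finger opening in cm, from 0 to 8.54, then the shift along the tool's x, y, z in cm, then the turn, a rotation vector about the tool's x, y, z in degrees. In form: [[[jaw, x, y, z, wx, wy, wz], ...]]. A call has 1 to 10 rows; each row is the pose to reach, as a shift and turn from the pose commanded when the call began, along the tool's axes at that moment; what a row does not reach only later rows make up. A row lasts 1/8 s, in which the tool goes at most 62.5 mm and 10.7 degrees, less where a joint would pass 70% of its speed; a pose out of reach is approached as far as the arm can. A call with a gripper value outside its range is refused whole. The fingers move at their own pace and stop on an object; FORCE is the grip in N (left out, the last holds). Time passes only in rows, so rows that repeat a pose let the fingers close. It gives the time, the measured TCP pose, the force and the opening at its end, in the units of the state.
- r.get_state(): the state, without advancing time (a new reading comes with each control period).
- eyes.read_camera(name): name is "scene" or "top" or "wrist"; returns a dict with "frame" (384x512x3 uint8, red, green, blue), "depth" (384x512 float32, m along the optical axis (not along the pixel's ray), 0 where there is no reading), "K" (3x3 intrinsics, pixels), "k1" (the pictures are not rectified: a ray, as slopes to the right and down, at radius r is drawn at 1 + k1 r^2 times it, then the intrinsics apply), "origin" and "orientation" of the camera in the world. Camera axes: x right, y down, z forward; pixel columns grow to the right and rows downward; lengths in m; the calibration is good to about 2 mm. A picture is of the moment at which its call begins.
- sign_off(): hands the job in, once; it reports no verdict.
Trained networks look in a picture, given as the dict that the camera call returned (one of the last four; its "shot" number tells which), for a name from the list of things; names that differ only in an ending like _2 or _b are one class to them, and where a whole thing is asked for, a point or a joint stands for the part that bears it (a point fixed in the world has none). Each returns a list of dicts, best first, with "score" (0 to 1); they miss things now and then, are a little off and sometimes report something else, mostly with a low value. They report only what shows in the picture. A call takes as long as a camera call.
- finder.boxes_of(label, picture): "extent" ([left, top, right, bottom] in pixels, round what is visible of it).
The state is a dict: "clock": time; "joints": joint angles; "joint_velocities": joint speeds; "joint_torque": joint torques, N m; "tool_pos": TCP position; "eef_rot": TCP orientation; "ft_force": force on the tool from outside, world axes, zero at the start; "torque": the same for the moment, N m; "gripper_width": finger opening in m.
Only numpy, scipy, OpenCV 4.12 (cv2) and the standard library are available. Lean on these libraries where they do the work, as an engineer would, in place of code of your own. Each camera call takes 0.05 s, during which the arm holds its last target.

## Task

Unlock the glassblowers' tool chest: roll its number wheels gently, one at a time with light fingertip pressure, until the code 4-1-7-2 reads from left to right, as seen from the robot's side, between the red marks, leaving alone the wheel that already shows its number. Then draw the red bolt knob fully to the right so that the sprung lid comes up ajar, and leave the code showing and the things around the chest where they are.

Things in the scene. Friction and masses are not known exactly. Their poses are not given: they have to be found in the camera images.
- chest: Tool chest, dark timber, with a dark steel lock housing along its front: 380 mm wide (y), 320 deep (x), fixed. Origin at its underside below the wheel axle, midway along; x to its back (hinge, away from the robot), y along the axle to its left, z up. Levelling feet hold the underside 4 to 16 mm above the bench. The housing spans x -50 to +50 mm; its flat cover is 110 mm above the origin.
- wheel_bank: Row of four number wheels, 56 mm diameter, 20 wide, white with black numbers, 18 mm clear gaps, 9 mm proud of the cover; origin on the axle, 91 mm above the chest's. A closed fingertip laid on top rolls one by friction: about 1.5 N along the rim turns it past its detent, so 5 to 10 N of press does it without slip. Sprung axles give about 1 mm per 12 N. Pressing over 15 N damages them.
- wheel1 (a joint): First (leftmost, +y) number wheel. Value = number on top x 0.6283 rad (numbers 0-9; whole turns of 6.283 rad add nothing). It grows, counting up, as the top is rolled away from the robot (chest +x). One number is 17.6 mm of rim. A sprung detent draws the wheel to the nearest whole number when let go (it can rest balanced half-way).
- wheel1_crest (a point): First (leftmost, +y) wheel: highest point of its rim, mid-width, 28 mm above the axle, at y = 90 mm of the chest. Fixed to the housing (does not turn with the wheel), chest axes. The number here, between the red marks on the cover, is the one that counts. Wheels are 38 mm apart.
- wheel2 (a joint): Second number wheel. Value = number on top x 0.6283 rad (numbers 0-9; whole turns of 6.283 rad add nothing). It grows, counting up, as the top is rolled away from the robot (chest +x). One number is 17.6 mm of rim. A sprung detent draws the wheel to the nearest whole number when let go (it can rest balanced half-way).
- wheel2_crest (a point): Second wheel: highest point of its rim, mid-width, 28 mm above the axle, at y = 52 mm of the chest. Fixed to the housing (does not turn with the wheel), chest axes. The number here, between the red marks on the cover, is the one that counts. Wheels are 38 mm apart.
- wheel3 (a joint): Third number wheel. Value = number on top x 0.6283 rad (numbers 0-9; whole turns of 6.283 rad add nothing). It grows, counting up, as the top is rolled away from the robot (chest +x). One number is 17.6 mm of rim. A sprung detent draws the wheel to the nearest whole number when let go (it can rest balanced half-way).
- wheel3_crest (a point): Third wheel: highest point of its rim, mid-width, 28 mm above the axle, at y = 14 mm of the chest. Fixed to the housing (does not turn with the wheel), chest axes. The number here, between the red marks on the cover, is the one that counts. Wheels are 38 mm apart.
- wheel4 (a joint): Fourth (rightmost, -y) number wheel. Value = number on top x 0.6283 rad (numbers 0-9; whole turns of 6.283 rad add nothing). It grows, counting up, as the top is rolled away from the robot (chest +x). One number is 17.6 mm of rim. A sprung detent draws the wheel to the nearest whole number when let go (it can rest balanced half-way).
- wheel4_crest (a point): Fourth (rightmost, -y) wheel: highest point of its rim, mid-width, 28 mm above the axle, at y = -24 mm of the chest. Fixed to the housing (does not turn with the wheel), chest axes. The number here, between the red marks on the cover, is the one that counts. Wheels are 38 mm apart.
- bolt (a joint): Bolt, m: 0 = shot (locked), 0.016 = fully drawn. Slides along the chest's -y (to the right, away from the wheels), needs about 3 N, stays where left; it is stopped after about 2 mm unless all four wheels show the code.
- bolt_knob (a point): Centre of the bolt's red knob (chest axes, moves with the bolt): 14 mm (y) x 28 (x) x 24 tall; its top is 18 mm above the wheels' crests, 27 above the cover; when shot, 71 mm to the right of the fourth wheel's centre. Foot: slider 30 (y) x 40 (x), 4 mm above the cover. Behind it (20 to 46 mm to +x, up to 11 mm above the cover) its flat nose overlies the lid's tongue. Cover is clear on both sides.
- lid (a joint): Lid, rad: 0 = shut; hinged at the chest's far edge, sprung upward; the shot bolt holds it at 0.00 to 0.02; once the bolt is drawn it rises by itself to about 0.3 in a second or so, if nothing is in its way. The shut lid is level with the cover, its wire handle 20 mm higher.
- tumbler_mid (a point): a clear glass tumbler, 72 mm across, 95 mm tall, standing; point half-way up. A bystander
- jacks_mid (a point): glassblower's steel jacks (sprung tongs), 236 x 50 mm, lying flat, 10 mm high; point half-way up. A bystander
- block_mid (a point): a timber shaping cup, 88 mm across and 45 mm tall, with a 150 mm handle, lying; point half-way up. A bystander
- paddle_mid (a point): a flat paddle, 270 x 75 x 12 mm, lying between robot and chest; point half-way up. A bystander
- waxjar_mid (a point): an amber jar with a brass cap, 64 mm across, 70 mm tall; point half-way up. A bystander
- mould_mid (a point): a brass optic mould, 90 mm across, 70 mm tall; point half-way up. A bystander
- vase_mid (a point): a green glass vase, 92 mm across, 150 mm tall; point half-way up. A bystander

How it is judged:
On the way, in this order (a step that is already met when the one before it is completed fails the run):
1. all four wheels show the code 4-1-7-2 with the bolt still shot ((value of joint wheel1 between -3.97 and -3.57 rad or value of joint wheel1 between 2.313 and 2.713 rad or value of joint wheel1 between 8.596 and 8.996 rad) and (value of joint wheel2 between -5.855 and -5.455 rad or value of joint wheel2 between 0.428 and 0.828 rad or value of joint wheel2 between 6.712 and 7.112 rad) and (value of joint wheel3 between -2.085 and -1.685 rad or value of joint wheel3 between 4.198 and 4.598 rad or value of joint wheel3 between 10.481 and 10.881 rad) and (value of joint wheel4 between -5.227 and -4.827 rad or value of joint wheel4 between 1.057 and 1.457 rad or value of joint wheel4 between 7.34 and 7.74 rad) and value of joint bolt below 0.004 m), for 0.2 s.
2. the bolt is drawn fully to the right (value of joint bolt above 0.013 m), for 0.2 s.
At the end, for the whole second after the job is handed in: The wheels show 4, 1, 7, 2 from left to right, each within 0.2 rad (a third of a number) of the red marks; the bolt is drawn at least 13 of its 16 mm and the lid has risen by itself to more than 0.15 rad and come to rest; nothing is touched ((value of joint wheel1 between -3.97 and -3.57 rad or value of joint wheel1 between 2.313 and 2.713 rad or value of joint wheel1 between 8.596 and 8.996 rad) and (value of joint wheel2 between -5.855 and -5.455 rad or value of joint wheel2 between 0.428 and 0.828 rad or value of joint wheel2 between 6.712 and 7.112 rad) and (value of joint wheel3 between -2.085 and -1.685 rad or value of joint wheel3 between 4.198 and 4.598 rad or value of joint wheel3 between 10.481 and 10.881 rad) and (value of joint wheel4 between -5.227 and -4.827 rad or value of joint wheel4 between 1.057 and 1.457 rad or value of joint wheel4 between 7.34 and 7.74 rad) and value of joint bolt above 0.013 m and value of joint lid above 0.15 rad and velocity of joint lid below 0.1 rad/s).
It fails at once if a wheel is pressed with more than 15 N (contact force between the fingers and wheel_bank above 15 N).
It fails at once if the second wheel, which already shows its number, is rolled off it (more than 0.25 rad) (not (value of joint wheel2 between -5.905 and -5.405 rad or value of joint wheel2 between 0.378 and 0.878 rad or value of joint wheel2 between 6.662 and 7.162 rad)).
It fails at once if a bystander is pushed more than 15 mm or knocked over (distance of any of tumbler_mid, jacks_mid, block_mid, paddle_mid, waxjar_mid, mould_mid, vase_mid from where it was at the start of the episode above 0.015 m).
It also fails if it takes over 72 s, if anything falls off the work surface, if the arm or the gripper's body presses on something with over 40 N, if the wrist force passes 120 N, or if a joint passes its speed limit or range.

## Working session

There is one attempt and no reset: what is moved stays moved. The work goes in short steps, Python scripts to look and compute and a shell command to move; the robot and the scene stay as the last step left them, time stands still between calls to the robot, and variables do not carry over. Pictures are saved under pics/ and viewed, and the job is handed in when it is done.

```bash
ls; mkdir -p pics
python3 - <<'E'
from bench import r, eyes
import cv2, pickle
print(r.get_state())
for n in ("scene","top","wrist"):
    p=eyes.read_camera(n); cv2.imwrite(f"pics/{n}0.png",p["frame"][:,:,::-1]); pickle.dump(p,open(f"pics/{n}0.pkl","wb"))
    print(n,p["K"].tolist(),p["k1"],p["origin"],p["orientation"])
E
```

```text
pics
{'clock': 0.0, 'joints': array([ 1.12258377e+00,  1.31182192e-01,  1.48927576e+00, -2.27777380e-05,
        1.52298140e+00, -8.54155450e-02]), 'joint_velocities': array([-3.47589539e-06,  2.67406061e-04, -1.41194845e-03,  7.10568723e-04,
        7.76283936e-04, -9.29489835e-04]), 'joint_torque': array([-1.86321129e-03, -5.69415450e+01, -5.00535142e+01, -3.48820486e-04,
        1.52858114e-02,  2.66778002e-06]), 'tool_pos': array([0.2127502 , 0.56057635, 0.30283367]), 'eef_rot': array([-3.13975074e+00, -1.34878607e-04,  2.77879663e+00]), 'ft_force': array([ 0.61290106,  0.07485776, -0.78937641]), 'torque': array([ 0.0525779 ,  0.0015425 , -0.04011716]), 'gripper_width': 0.08534743849262212}
scene [[404.6969852625141, 0.0, 260.9651940017079], [0.0, 404.6969852625141, 194.45918325626295], [0.0, 0.0, 1.0]] -0.1373571799227257 [ 1.42996838 -0.43047225  0.91098182] [-2.2645414   0.00934874  1.11436697]
top [[461.3311661921208, 0.0, 249.9432086864134], [0.0, 461.3311661921208, 193.96718880280272], [0.0, 0.0, 1.0]] -0.19279059522456884 [ 0.4203639  -0.03174209  1.33492289] [-3.01971374  0.01178942 -1.59279976]
wrist [[279.6612456092109, 0.0, 252.94014497433062], [0.0, 279.6612456092109, 195.3074678646522], [0.0, 0.0, 1.0]] -0.07045767326886057 [0.14900479 0.58656878 0.37273397] [2.86949171e+00 1.25151313e-03 1.20672716e+00]
```

View pics/top0.png

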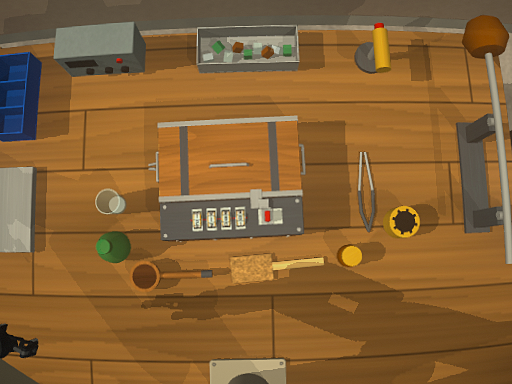

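View pics/scene0.png

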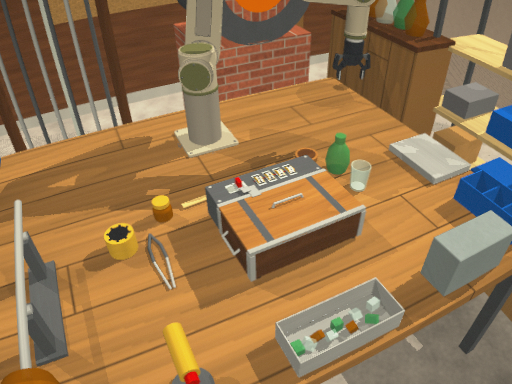

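View pics/wrist0.png

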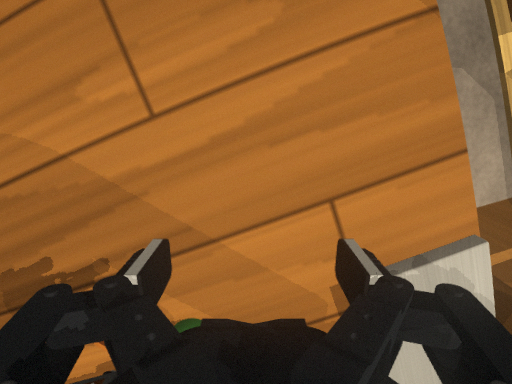

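The top view shows the housing at px (160–302, 192–240), wheels near (197,219), (212,218), (226,218) and (240,217), and the red knob near (267,216). The next step is to deproject these and enlarge the numbers.

```bash
cat > h.py <<'E'
import numpy as np, cv2, pickle
from scipy.spatial.transform import Rotation as R
def dist(p): return np.array([p["k1"],0,0,0,0.])
def w(p,u,v,z=None,d=None):
    "pixel->world; at plane height z or depth d (or own depth)"
    s=cv2.undistortPoints(np.array([[[u,v]]],float),p["K"],dist(p))[0,0]
    ray=R.from_euler("xyz",p["orientation"]).as_matrix()@np.array([s[0],s[1],1]); o=np.array(p["origin"])
    if z is not None: return o+ray*(z-o[2])/ray[2]
    if d is None: d=p["depth"][int(round(v)),int(round(u))]
    return o+ray*d
def proj(p,X):
    M=R.from_euler("xyz",p["orientation"]).as_matrix()
    c=(np.atleast_2d(X)-p["origin"])@M
    rv=np.zeros(3); return cv2.projectPoints(c.astype(float),rv,rv,p["K"],dist(p))[0][:,0]
def cloud(p):
    h,wd=p["depth"].shape; uu,vv=np.meshgrid(np.arange(wd),np.arange(h))
    s=cv2.undistortPoints(np.stack([uu,vv],-1).reshape(-1,1,2).astype(float),p["K"],dist(p))[:,0]
    c=np.c_[s,np.ones(len(s))]*p["depth"].reshape(-1,1)
    return (c@R.from_euler("xyz",p["orientation"]).as_matrix().T+p["origin"]).reshape(h,wd,3)
E
python3 - <<'E'
from h import *
p=pickle.load(open("pics/top0.pkl","rb"))
C=cloud(p)
for n,(u,v) in dict(w1=(197,219),w2=(212,218),w3=(226,218),w4=(240,217),knob=(267,215),cover=(180,225),cover2=(292,225),lid=(230,180),bench=(330,300),cfl=(163,238),cfr=(300,235),cbl=(163,202),cbr=(300,196)).items(): print(n,C[v,u].round(4))
f=p["frame"][185:250,150:310]; cv2.imwrite("pics/topz.png",cv2.resize(f,None,fx=5,fy=5,interpolation=cv2.INTER_CUBIC)[:,:,::-1])
s=pickle.load(open("pics/scene0.pkl","rb"))
f=s["frame"][150:215,195:335]; cv2.imwrite("pics/scz.png",cv2.resize(f,None,fx=5,fy=5,interpolation=cv2.INTER_CUBIC)[:,:,::-1])
E
```

```text
w1 [0.5052 0.1195 0.1315]
w2 [0.5069 0.0799 0.1324]
w3 [0.5061 0.0431 0.1334]
w4 [0.5079 0.0065 0.1334]
knob [ 0.5101 -0.0636  0.152 ]
cover [0.4906 0.1655 0.1258]
cover2 [ 0.4842 -0.1293  0.1248]
lid [0.6071 0.0313 0.1272]
bench [ 0.2713 -0.2435 -0.0026]
cfl [0.4572 0.2116 0.1237]
cfr [ 0.4615 -0.1622 -0.0054]
cbl [0.5541 0.2135 0.1128]
cbr [ 0.5603 -0.1529  0.1252]
```

View pics/topz.png

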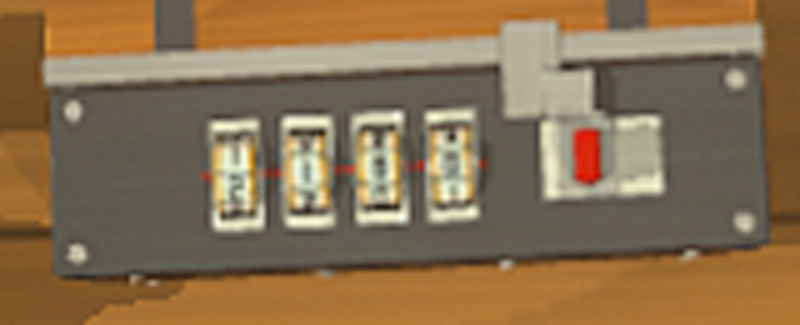

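View pics/scz.png

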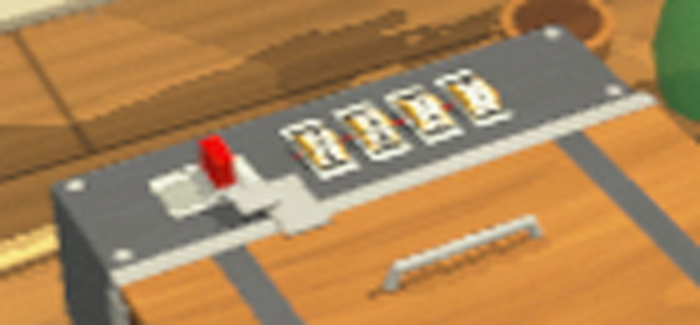

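The wheels are too coarse to read here. I'll get the chest pose from the corner screws and the wheel line, then work out the look move.

```bash
cat >> h.py <<'E'
def move_rows(st,pos,yaw,n=None):
    "print total shift (cm) and rotvec (deg) in tool axes to reach pos, tool pointing down, given yaw"
    A=R.from_euler("xyz",st["eef_rot"]); B=R.from_euler("xyz",[np.pi,0,yaw])
    d=A.inv().apply(np.array(pos)-st["tool_pos"])*100
    rv=np.degrees((A.inv()*B).as_rotvec())
    print("shift cm",d.round(2),"rot deg",rv.round(2))
E
python3 - <<'E'
from h import *
from bench import r
p=pickle.load(open("pics/top0.pkl","rb"))
C=cloud(p)
reg=C[222:234,170:190].reshape(-1,3); print("cover z",np.median(reg[:,2]),reg[:,2].std()); 
reg2=C[225:234,280:295].reshape(-1,3); print(np.median(reg2[:,2]))
P=lambda u,v:(150+u/5-.4,185+v/5-.4)
for n,(u,v) in dict(sTL=(73,111),sTR=(735,78),sBL=(77,254),sBR=(745,221)).items(): print(n,w(p,*P(u,v),z=.125).round(4))
for n,(u,v) in dict(m0=(206,177),m1=(273,173),m2=(346,169),m3=(419,165),m4=(483,163)).items(): print(n,w(p,*P(u,v),z=.125).round(4))
print("knobtop",w(p,*P(586,150),z=.151).round(4))
move_rows(r.get_state(),[.505,.065,.31],1.656)
E
```

```text
cover z 0.12320301486363994 0.002363191993740834
0.12343363430632759
sTL [0.5398 0.2078 0.125 ]
sTR [ 0.5494 -0.1435  0.125 ]
sBL [0.4639 0.206  0.125 ]
sBR [ 0.4738 -0.1463  0.125 ]
m0 [0.5033 0.1368 0.125 ]
m1 [0.5047 0.1012 0.125 ]
m2 [0.506  0.0626 0.125 ]
m3 [0.5073 0.0241 0.125 ]
m4 [ 0.5076 -0.0096  0.125 ]
knobtop [ 0.5112 -0.0632  0.151 ]
shift cm [-44.91 -35.97  -0.65] rot deg [-7.000e-02  4.000e-02  6.433e+01]
```

```bash
python3 -m handwheel '[[[0,-4.5,-3.6,0,0,0,6.8],[0,-9,-7.2,0,0,0,13.5],[0,-13.5,-10.8,0,0,0,20.3],[0,-18,-14.4,0,0,0,27],[0,-22.5,-18,0,0,0,33.8],[0,-27,-21.6,-0.3,0,0,40.6],[0,-31.4,-25.2,-0.5,0,0,47.3],[0,-35.9,-28.8,-0.6,0,0,54],[0,-40.4,-32.4,-0.6,0,0,60.8],[0,-44.9,-36,-0.6,0,0,67.6]]]' 40
cat > look.py <<'E'
import sys
from h import *
from bench import r, eyes
n=sys.argv[1]; cam=sys.argv[2] if len(sys.argv)>2 else "wrist"
p=eyes.read_camera(cam); pickle.dump(p,open(f"pics/{n}.pkl","wb"))
cv2.imwrite(f"pics/{n}.png",p["frame"][:,:,::-1])
s=r.get_state()
for k in ("clock","tool_pos","eef_rot","ft_force","gripper_width"): print(k,np.round(s[k],4))
E
python3 look.py w1
```

```text
clock: 1.4
tool_pos: [0.5055, 0.0632, 0.3098]
eef_rot: [3.141, -0.0, 1.595]
ft_force: [0.5, 0.6, 0.9]
gripper_width: -0.0001
clock 1.45
tool_pos [0.5079 0.0576 0.3096]
eef_rot [3.14   0.0038 1.5854]
ft_force [-2.1879 -5.1957 -0.8992]
gripper_width 0.0001
```

View pics/w1.png

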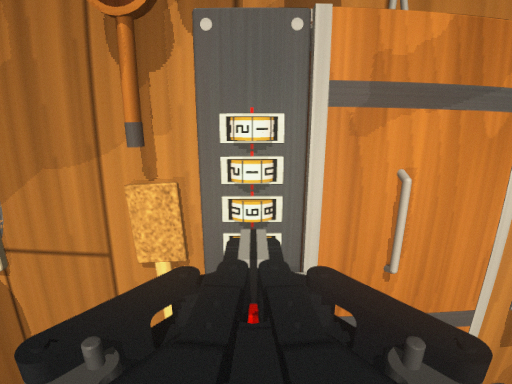

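The picture shows wheels 1–3 at px (252,128), (251,171) and (251,210). Wheel 4 is hidden by the fingers. I'll back off to the right so all four show.

```bash
python3 -m handwheel '[[[0,-3.5,0,1.5,0,0,0],[0,-6.5,0,3,0,0,0],[0,-6.5,0,3,0,0,0],[0,-6.5,0,3,0,0,0]]]'
python3 look.py w2
python3 - <<'E'
from h import *
p=pickle.load(open("pics/w2.pkl","rb"))
f=np.rot90(p["frame"][40:240,185:325],-1); cv2.imwrite("pics/w2z.png",cv2.resize(np.ascontiguousarray(f),None,fx=4,fy=4,interpolation=cv2.INTER_CUBIC)[:,:,::-1])
E
```

```text
clock: 1.95
tool_pos: [0.5068, 0.0005, 0.2801]
eef_rot: [-3.142, -0.0, 1.599]
ft_force: [0.2, -0.2, -0.6]
gripper_width: -0.0001
clock 2.0
tool_pos [0.5069 0.0008 0.2804]
eef_rot [ 3.1409e+00 -3.0000e-04  1.5994e+00]
ft_force [-0.5051 -0.1986 -0.076 ]
gripper_width 0.0
```

View pics/w2.png

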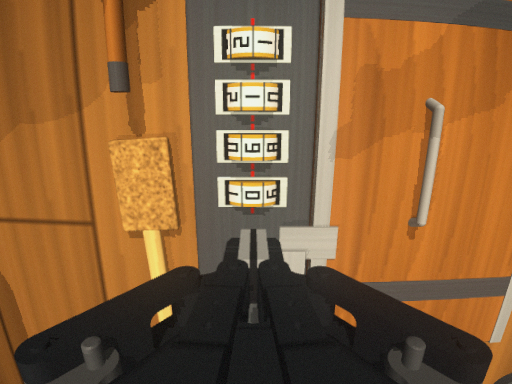

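View pics/w2z.png

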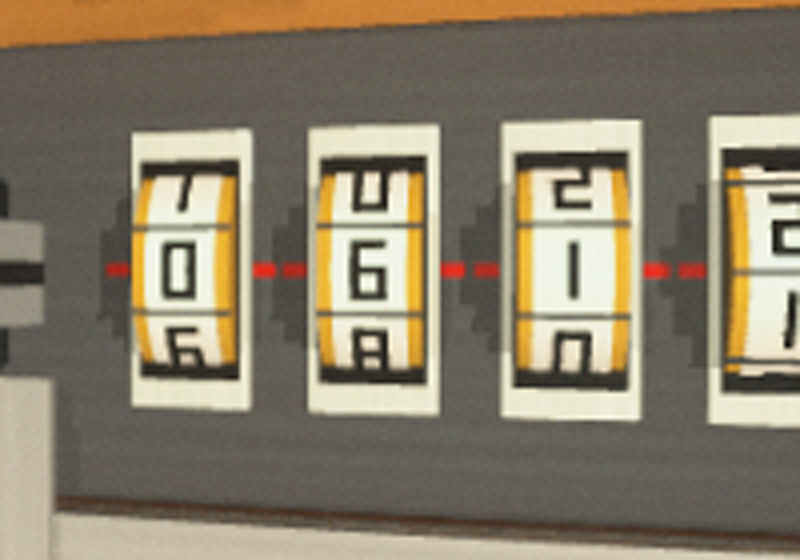

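Run:
```python
from h import *
p=pickle.load(open("pics/w2.pkl","rb"))
f=np.rot90(p["frame"][15:220,195:310],1); cv2.imwrite("pics/w2y.png",cv2.resize(np.ascontiguousarray(f),None,fx=3.9,fy=3.9,interpolation=cv2.INTER_CUBIC)[:,:,::-1])
```

```text
(no output)
```

View pics/w2y.png

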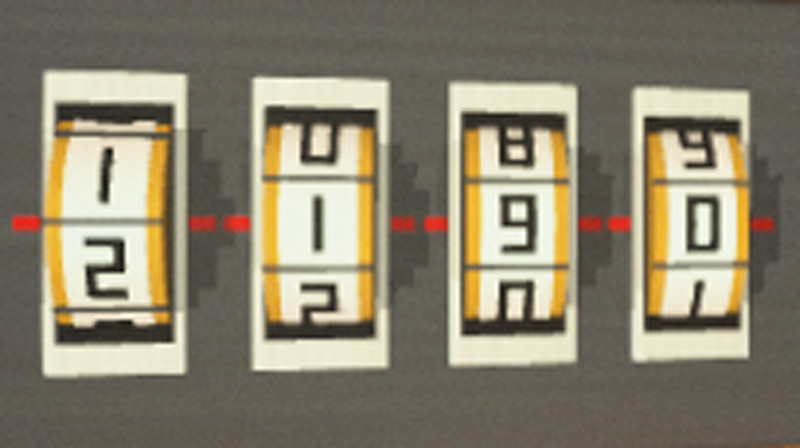

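Seen from the robot's side the wheels read 1½ – 1 – 9 – 0. So wheel 4 goes +2, wheel 3 goes −2 and wheel 1 goes +2.5. First I'll check the wheels' y positions in the wrist view.

```bash
python3 - <<'E'
from h import *
p=pickle.load(open("pics/w2.pkl","rb"))
for u,v in ((252.5,44.5),(252.5,97),(252.5,146.5),(252.5,193)): print(w(p,u,v,z=.124).round(4), cloud(p)[int(v),int(u)].round(4))
E
python3 -m handwheel '[[[0,0.5,-0.9,3,0,0,0],[0,0.5,-0.9,6,0,0,0],[0,0.5,-0.9,6.9,0,0,0],[0,0.5,-0.9,6.9,0,0,0],[0,0.5,-0.9,6.9,0,0,0]]]'
```

```text
[0.503  0.1236 0.124 ] [0.5027 0.1216 0.134 ]
[0.504  0.0859 0.124 ] [0.5036 0.0853 0.1321]
[0.505  0.0479 0.124 ] [0.5046 0.0491 0.1324]
[0.506  0.0094 0.124 ] [0.5055 0.0114 0.1316]
clock: 2.62
tool_pos: [0.4985, 0.005, 0.2125]
eef_rot: [3.139, 0.0, 1.599]
ft_force: [0.3, 0.2, -0.2]
gripper_width: -0.0001
```

```bash
python3 -m handwheel '[[[0,0.25,-0.1,0.3,0,0,0],[0,0.25,-0.1,0.45,0,0,0],[0,0.25,-0.1,0.45,0,0,0]]]'; python3 look.py w3;python3 -m handwheel '[[[0,0,0,0.1,0,0,0],[0,0,0,0.1,0,0,0]]]';python3 -m handwheel '[[[0,0,0,0.1,0,0,0],[0,0,0,0.1,0,0,0]]]'
```

```text
clock: 3.0
tool_pos: [0.4965, 0.0073, 0.2064]
eef_rot: [-3.142, -0.0, 1.599]
ft_force: [-0.4, 0.1, 0.5]
gripper_width: 0.0003
clock 3.05
tool_pos [0.4965 0.0073 0.2064]
eef_rot [-3.1416  0.      1.599 ]
ft_force [-0.2359  0.6017  0.1075]
gripper_width -0.0002
clock: 3.3
tool_pos: [0.4965, 0.0072, 0.2053]
eef_rot: [-3.141, 0.0, 1.599]
ft_force: [-0.0, 0.2, -0.6]
gripper_width: 0.0002
clock: 3.55
tool_pos: [0.4967, 0.0073, 0.2046]
eef_rot: [3.141, 0.0, 1.599]
ft_force: [-0.6, -0.9, 2.0]
gripper_width: 0.0001
```

View pics/w3.png

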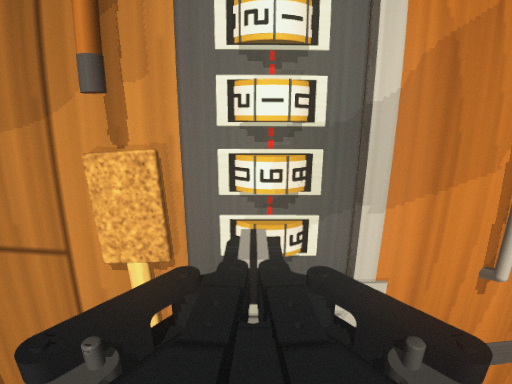

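Contact near TCP z 0.2046, as predicted. I'll press a little more.

```bash
python3 -m handwheel '[[[0,0,0,0.05,0,0,0],[0,0,0,0.05,0,0,0]]]'
```

```text
clock: 3.8
tool_pos: [0.4968, 0.0072, 0.2043]
eef_rot: [3.141, 0.0, 1.599]
ft_force: [-2.3, -1.1, 5.6]
gripper_width: 0.0001
```

```bash
python3 -m handwheel '[[[0,0,0.2,0.02,0,0,0],[0,0,0.5,0.02,0,0,0],[0,0,0.8,0.02,0,0,0],[0,0,1.1,0.02,0,0,0]]]'; python3 -m handwheel '[[[0,0,0.3,0,0,0,0],[0,0,0.6,0,0,0,0],[0,0,0.8,0.02,0,0,0],[0,0,0.8,0.02,0,0,0]]]'
```

```text
clock: 4.3
tool_pos: [0.5082, 0.0076, 0.2045]
eef_rot: [3.14, 0.0, 1.599]
ft_force: [-0.1, 0.6, 6.9]
gripper_width: -0.0001
clock: 4.8
tool_pos: [0.5161, 0.0078, 0.2041]
eef_rot: [3.14, 0.0, 1.599]
ft_force: [0.7, -0.1, 5.7]
gripper_width: 0.0
```

```bash
python3 -m handwheel '[[[0,0,0,-0.5,0,0,0],[0,0,-1,-0.6,0,0,0],[0,0,-1.9,-0.6,0,0,0],[0,0,-1.9,-0.4,0,0,0]]]'; python3 look.py w4
```

```text
clock: 5.3
tool_pos: [0.4957, 0.0073, 0.2072]
eef_rot: [-3.141, -0.0, 1.599]
ft_force: [1.4, -1.1, -0.3]
gripper_width: -0.0003
clock 5.35
tool_pos [0.4959 0.0073 0.207 ]
eef_rot [-3.1412e+00 -1.0000e-04  1.5989e+00]
ft_force [ 0.4516 -0.8785  0.0146]
gripper_width 0.0
```

View pics/w4.png

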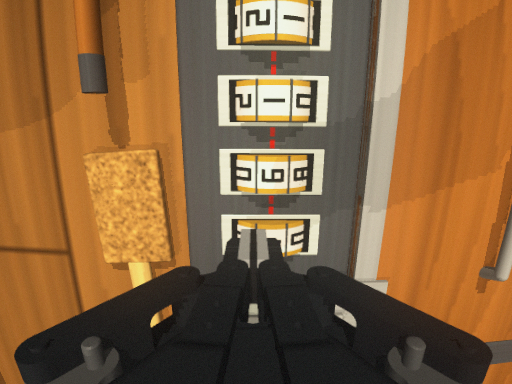

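The wheel's far number went from 9 to 0, so wheel 4 has moved one step. I'll do the second stroke.

```bash
python3 -m handwheel '[[[0,0,0.05,0.3,0,0,0],[0,0,0.05,0.37,0,0,0],[0,0,0.05,0.4,0,0,0],[0,0,0.05,0.4,0,0,0]]]'; python3 -m handwheel '[[[0,0,0.2,0.02,0,0,0],[0,0,0.5,0.02,0,0,0],[0,0,0.8,0.02,0,0,0],[0,0,1.1,0.02,0,0,0],[0,0,1.4,0.02,0,0,0],[0,0,1.7,0.02,0,0,0],[0,0,1.85,0.03,0,0,0],[0,0,1.85,0.03,0,0,0]]]'; python3 -m handwheel '[[[0,0,0,-0.4,0,0,0],[0,0,0,-0.8,0,0,0],[0,0,0,-0.8,0,0,0]]]'; python3 look.py w5
```

```text
clock: 5.85
tool_pos: [0.4975, 0.0073, 0.2042]
eef_rot: [3.141, 0.0, 1.599]
ft_force: [-1.3, 0.7, 6.4]
gripper_width: -0.0002
clock: 6.85
tool_pos: [0.5165, 0.0078, 0.204]
eef_rot: [3.14, 0.0, 1.599]
ft_force: [1.0, 0.9, 5.2]
gripper_width: -0.0001
clock: 7.22
tool_pos: [0.5157, 0.0078, 0.2115]
eef_rot: [3.141, 0.0, 1.599]
ft_force: [0.6, -1.4, -0.4]
gripper_width: 0.0
clock 7.275
tool_pos [0.5156 0.0078 0.2112]
eef_rot [3.1415 0.     1.599 ]
ft_force [ 0.3283 -0.235  -0.3313]
gripper_width -0.0001
```

View pics/w5.png

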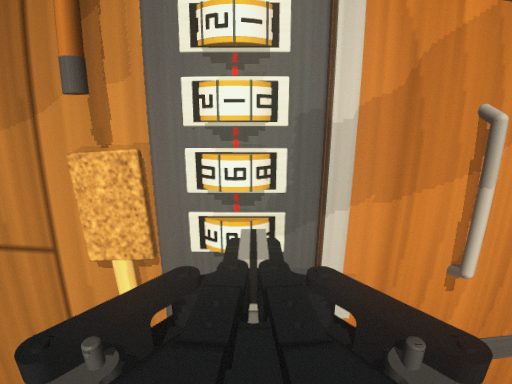

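Wheel 4's near number is now 3, so 2 should be on top. Wheel 3 is next: two strokes back toward the robot.

```bash
python3 -m handwheel '[[[0,2,0,0,0,0,0],[0,3.8,0,0,0,0,0],[0,3.8,0,0.4,0,0,0],[0,3.8,0,0.7,0,0,0],[0,3.8,0,0.72,0,0,0],[0,3.8,0,0.72,0,0,0]]]';  python3 -m handwheel '[[[0,0,0,0.03,0,0,0],[0,0,0,0.05,0,0,0]]]'
```

```text
clock: 8.02
tool_pos: [0.5147, 0.0458, 0.2043]
eef_rot: [3.141, -0.001, 1.599]
ft_force: [-0.6, 2.8, 3.4]
gripper_width: -0.0002
clock: 8.28
tool_pos: [0.5148, 0.0458, 0.204]
eef_rot: [3.141, -0.0, 1.599]
ft_force: [-0.3, 4.0, 6.5]
gripper_width: -0.0003
```

```bash
python3 -m handwheel '[[[0,0,-0.2,0,0,0,0],[0,0,-0.5,0,0,0,0],[0,0,-0.8,0,0,0,0],[0,0,-1.1,0,0,0,0],[0,0,-1.4,0,0,0,0],[0,0,-1.7,0.01,0,0,0],[0,0,-1.85,0.02,0,0,0],[0,0,-1.85,0.02,0,0,0]]]'; python3 -m handwheel '[[[0,0,0,-0.4,0,0,0],[0,0,0,-0.6,0,0,0],[0,0,1,-0.6,0,0,0],[0,0,1.85,-0.5,0,0,0],[0,0,1.85,-0.4,0,0,0]]]'; python3 look.py w6
```

```text
clock: 9.28
tool_pos: [0.4965, 0.0453, 0.2042]
eef_rot: [3.14, -0.0, 1.599]
ft_force: [-0.6, 4.4, 6.9]
gripper_width: -0.0001
clock: 9.9
tool_pos: [0.5151, 0.0457, 0.207]
eef_rot: [-3.141, 0.0, 1.599]
ft_force: [-0.7, 0.1, 0.2]
gripper_width: -0.0004
clock 9.95
tool_pos [0.5146 0.0458 0.2067]
eef_rot [-3.1406  0.      1.599 ]
ft_force [-0.9274 -0.2003  0.0318]
gripper_width -0.0
```

View pics/w6.png

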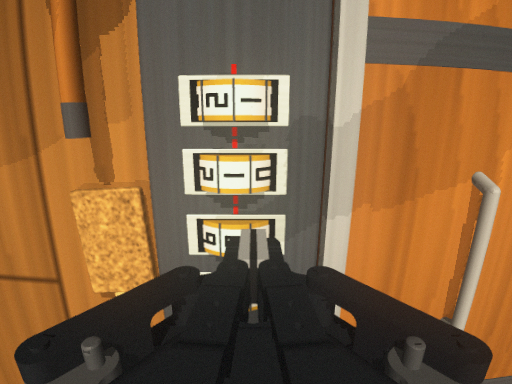

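Wheel 3's near number is now 9, so 8 is on top. I'll do one more stroke.

```bash
python3 -m handwheel '[[[0,0,0,0.3,0,0,0],[0,0,0,0.36,0,0,0],[0,0,0,0.38,0,0,0],[0,0,0,0.38,0,0,0]]]';  python3 -m handwheel '[[[0,0,-0.2,0,0,0,0],[0,0,-0.5,0,0,0,0],[0,0,-0.8,0,0,0,0],[0,0,-1.1,0,0,0,0],[0,0,-1.4,0,0,0,0],[0,0,-1.7,0.01,0,0,0],[0,0,-1.85,0.02,0,0,0],[0,0,-1.85,0.02,0,0,0]]]'; python3 -m handwheel '[[[0,0,0,-0.5,0,0,0],[0,-2,0,-1.5,0,0,0],[0,-4.5,0.5,-3,0,0,0],[0,-4.5,1,-5,0,0,0],[0,-4.5,1,-5,0,0,0],[0,-4.5,1,-5,0,0,0]]]'; python3 look.py w7;  python3 - <<'E'
from h import *
p=pickle.load(open("pics/w7.pkl","rb"))
f=np.rot90(p["frame"][0:230,175:315],1); cv2.imwrite("pics/w7y.png",cv2.resize(np.ascontiguousarray(f),None,fx=3.4,fy=3.4,interpolation=cv2.INTER_CUBIC)[:,:,::-1])
E
```

```text
clock: 10.45
tool_pos: [0.5148, 0.0458, 0.2042]
eef_rot: [3.14, 0.0, 1.599]
ft_force: [-0.2, 0.0, 4.7]
gripper_width: -0.0001
clock: 11.45
tool_pos: [0.4964, 0.0453, 0.2042]
eef_rot: [3.14, 0.0, 1.599]
ft_force: [-0.4, 0.3, 7.1]
gripper_width: 0.0
clock: 12.2
tool_pos: [0.5069, 0.0013, 0.2528]
eef_rot: [-3.141, -0.0, 1.6]
ft_force: [0.3, 0.2, -0.5]
gripper_width: 0.0001
clock 12.25
tool_pos [0.5067 0.0012 0.2524]
eef_rot [-3.1402e+00 -3.0000e-04  1.5997e+00]
ft_force [1.0663 0.2641 0.1101]
gripper_width 0.0002
```

View pics/w7y.png

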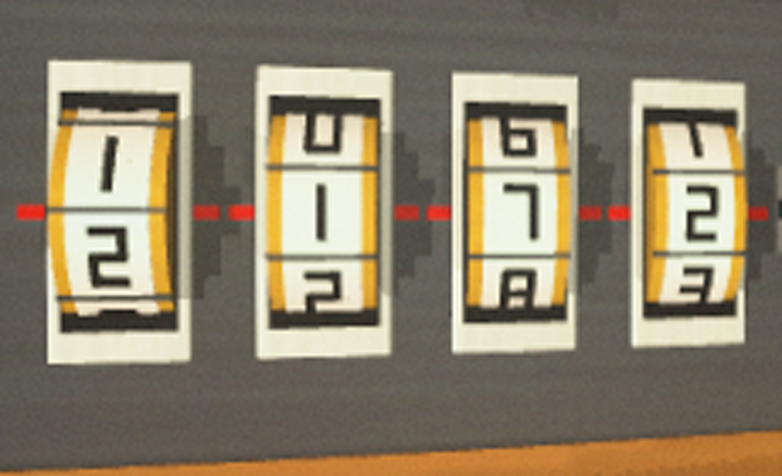

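The wheels read 1½‑1‑7‑2. Now wheel 1: a half step, then two full steps.

```bash
python3 -m handwheel '[[[0,4,-0.2,0,0,0,0],[0,8,-0.4,1,0,0,0],[0,12.05,-0.6,2.5,0,0,0],[0,12.05,-0.6,4,0,0,0],[0,12.05,-0.6,4.4,0,0,0],[0,12.05,-0.6,4.4,0,0,0],[0,12.05,-0.6,4.4,0,0,0]]]'; python3 -m handwheel '[[[0,0,0,0.2,0,0,0],[0,0,0,0.25,0,0,0],[0,0,0,0.25,0,0,0]]]'
```

```text
clock: 13.12
tool_pos: [0.4983, 0.1201, 0.2099]
eef_rot: [3.141, 0.0, 1.598]
ft_force: [0.3, -0.4, -0.1]
gripper_width: 0.0003
clock: 13.5
tool_pos: [0.4979, 0.1208, 0.2068]
eef_rot: [3.142, -0.0, 1.599]
ft_force: [-0.3, 0.8, 0.1]
gripper_width: -0.0001
```

```bash
python3 -m handwheel '[[[0,0,0,0.15,0,0,0],[0,0,0,0.2,0,0,0],[0,0,0,0.2,0,0,0]]]'; python3 -m handwheel '[[[0,0,0,0.03,0,0,0],[0,0,0,0.05,0,0,0]]]'
```

```text
clock: 13.88
tool_pos: [0.498, 0.1209, 0.205]
eef_rot: [3.141, 0.0, 1.599]
ft_force: [-0.7, 0.0, 1.1]
gripper_width: 0.0002
clock: 14.12
tool_pos: [0.4981, 0.1209, 0.2046]
eef_rot: [3.141, -0.0, 1.599]
ft_force: [-0.4, -0.0, 4.2]
gripper_width: -0.0002
```

```bash
python3 -m handwheel '[[[0,0,0,0.03,0,0,0],[0,0,0.25,0.03,0,0,0],[0,0,0.5,0.03,0,0,0],[0,0,0.8,0.03,0,0,0],[0,0,1,0.03,0,0,0],[0,0,1,0.03,0,0,0]]]'; python3 -m handwheel '[[[0,0,0,-0.5,0,0,0],[0,0,-0.7,-0.6,0,0,0],[0,0,-1.35,-0.5,0,0,0],[0,0,-1.35,-0.4,0,0,0]]]'; python3 look.py w8
```

```text
clock: 14.88
tool_pos: [0.5082, 0.1212, 0.2045]
eef_rot: [3.141, -0.0, 1.599]
ft_force: [0.5, -0.8, 5.9]
gripper_width: 0.0
clock: 15.38
tool_pos: [0.4936, 0.1208, 0.2076]
eef_rot: [-3.141, 0.0, 1.599]
ft_force: [0.8, 0.1, 0.6]
gripper_width: 0.0001
clock 15.425
tool_pos [0.4938 0.1208 0.2075]
eef_rot [-3.1411e+00  1.0000e-04  1.5991e+00]
ft_force [ 0.3776  0.3919 -0.412 ]
gripper_width -0.0001
```

View pics/w8.png

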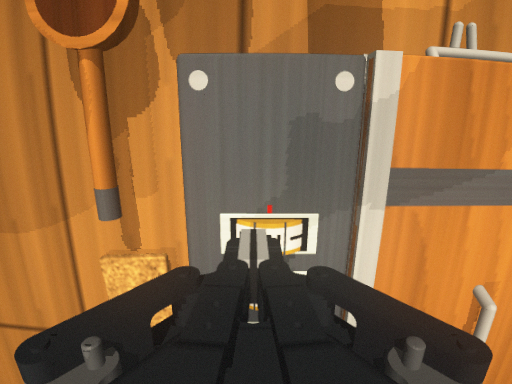

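The far number is 1, so 2 is on top. Two full strokes next.

```bash
python3 -m handwheel '[[[0,0,0.05,0.3,0,0,0],[0,0,0.05,0.37,0,0,0],[0,0,0.05,0.4,0,0,0],[0,0,0.05,0.4,0,0,0]]]'; python3 -m handwheel '[[[0,0,0.2,0.02,0,0,0],[0,0,0.5,0.01,0,0,0],[0,0,0.8,0,0,0,0],[0,0,1.1,0,0,0,0],[0,0,1.4,0,0,0,0],[0,0,1.7,0.01,0,0,0],[0,0,1.85,0.02,0,0,0],[0,0,1.85,0.02,0,0,0]]]'; python3 -m handwheel '[[[0,0,0,-0.5,0,0,0],[0,0,-1,-0.6,0,0,0],[0,0,-1.9,-0.5,0,0,0],[0,0,-1.9,-0.4,0,0,0]]]'; python3 look.py w9
```

```text
clock: 15.92
tool_pos: [0.4952, 0.1208, 0.2045]
eef_rot: [3.141, -0.0, 1.599]
ft_force: [-1.7, -1.1, 5.3]
gripper_width: 0.0003
clock: 16.92
tool_pos: [0.5136, 0.1213, 0.204]
eef_rot: [3.141, -0.0, 1.599]
ft_force: [0.2, -1.0, 5.8]
gripper_width: 0.0001
clock: 17.42
tool_pos: [0.4933, 0.1208, 0.2073]
eef_rot: [-3.141, 0.0, 1.599]
ft_force: [0.3, -0.2, 0.1]
gripper_width: -0.0
clock 17.475
tool_pos [0.4937 0.1208 0.2074]
eef_rot [-3.1412e+00  1.0000e-04  1.5991e+00]
ft_force [ 0.1472  0.3664 -0.7156]
gripper_width 0.0004
```

View pics/w9.png

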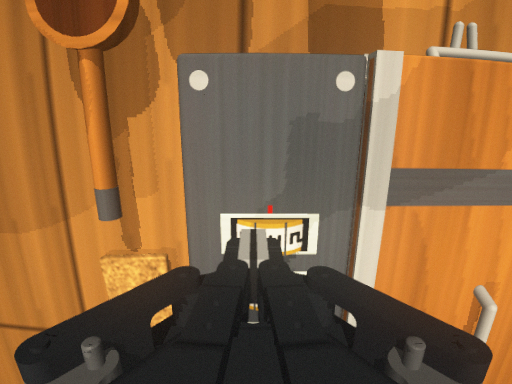

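The far number is 2, so 3 is on top. One last stroke, then back off to the right to read all four.

```bash
python3 -m handwheel '[[[0,0,0.05,0.3,0,0,0],[0,0,0.05,0.36,0,0,0],[0,0,0.05,0.39,0,0,0],[0,0,0.05,0.39,0,0,0]]]'; python3 -m handwheel '[[[0,0,0.2,0.02,0,0,0],[0,0,0.5,0.01,0,0,0],[0,0,0.8,0,0,0,0],[0,0,1.1,0,0,0,0],[0,0,1.4,0,0,0,0],[0,0,1.7,0.01,0,0,0],[0,0,1.85,0.02,0,0,0],[0,0,1.85,0.02,0,0,0]]]'; python3 -m handwheel '[[[0,0,0,-0.5,0,0,0],[0,-1,0,-2,0,0,0],[0,-5,-0.5,-5,0,0,0],[0,-10,-0.8,-6,0,0,0],[0,-12.5,-0.8,-6,0,0,0],[0,-12.5,-0.8,-6,0,0,0],[0,-12.5,-0.8,-6,0,0,0]]]'; python3 look.py w10;  python3 - <<'E'
from h import *
p=pickle.load(open("pics/w10.pkl","rb"))
f=np.rot90(p["frame"][0:230,175:315],1); cv2.imwrite("pics/w10y.png",cv2.resize(np.ascontiguousarray(f),None,fx=3.4,fy=3.4,interpolation=cv2.INTER_CUBIC)[:,:,::-1])
E
```

```text
clock: 17.98
tool_pos: [0.4952, 0.1208, 0.2044]
eef_rot: [3.141, -0.0, 1.599]
ft_force: [-1.1, -1.2, 5.2]
gripper_width: -0.0001
clock: 18.98
tool_pos: [0.5137, 0.1213, 0.204]
eef_rot: [3.141, -0.0, 1.599]
ft_force: [1.0, -0.2, 6.1]
gripper_width: 0.0004
clock: 19.85
tool_pos: [0.5087, -0.0038, 0.2639]
eef_rot: [-3.141, -0.0, 1.598]
ft_force: [0.7, -0.4, -0.1]
gripper_width: 0.0001
clock 19.9
tool_pos [ 0.5087 -0.0033  0.2638]
eef_rot [-3.1413e+00 -3.0000e-04  1.5993e+00]
ft_force [0.0609 0.3556 0.4739]
gripper_width -0.0001
```

View pics/w10y.png

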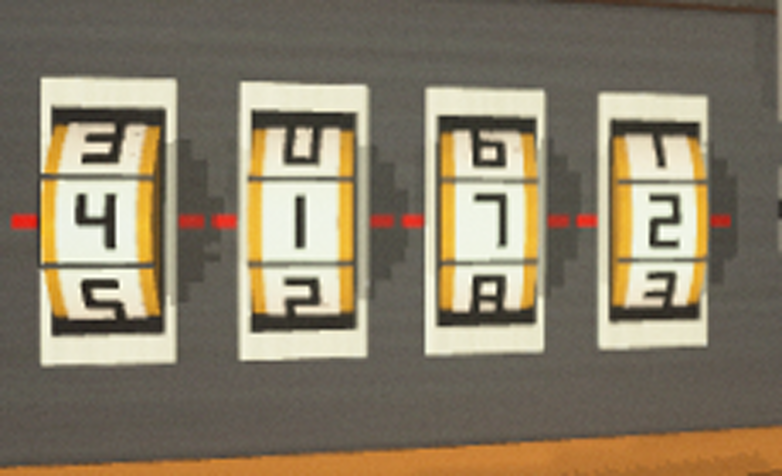

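View pics/w10.png

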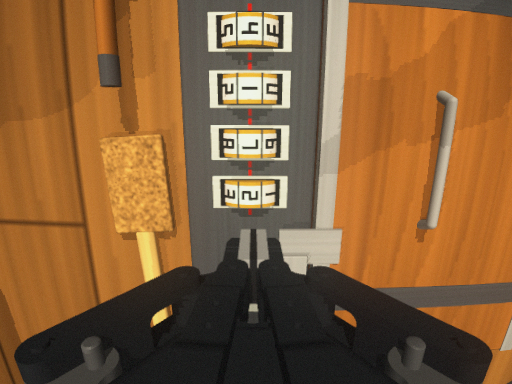

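The code reads 4‑1‑7‑2, centred on the marks. Now I'll lower the closed fingers to the left of the knob.

```bash
python3 -m handwheel '[[[0,-2,-0.1,0,0,0,0],[0,-3.2,-0.15,2,0,0,0],[0,-3.2,-0.15,4.5,0,0,0],[0,-3.2,-0.15,5.8,0,0,0],[0,-3.2,-0.15,5.8,0,0,0],[0,-3.2,-0.15,5.8,0,0,0]]]'; python3 look.py s1 scene; python3 look.py t1 top;  python3 - <<'E'
from h import *
p=pickle.load(open("pics/s1.pkl","rb"))
cv2.imwrite("pics/s1z.png",cv2.resize(p["frame"][130:220,190:330],None,fx=5,fy=5,interpolation=cv2.INTER_CUBIC)[:,:,::-1])
E
```

```text
clock: 20.65
tool_pos: [0.5088, -0.0356, 0.2067]
eef_rot: [3.14, 0.0, 1.6]
ft_force: [0.6, -0.4, 0.6]
gripper_width: -0.0003
clock 20.7
tool_pos [ 0.5089 -0.0357  0.2069]
eef_rot [3.1398e+00 3.0000e-04 1.5994e+00]
ft_force [-0.3678 -0.4045 -0.3772]
gripper_width 0.0
clock 20.75
tool_pos [ 0.5089 -0.0358  0.2069]
eef_rot [3.1398e+00 4.0000e-04 1.5994e+00]
ft_force [-0.2679  0.86    0.0068]
gripper_width 0.0001
```

View pics/s1z.png

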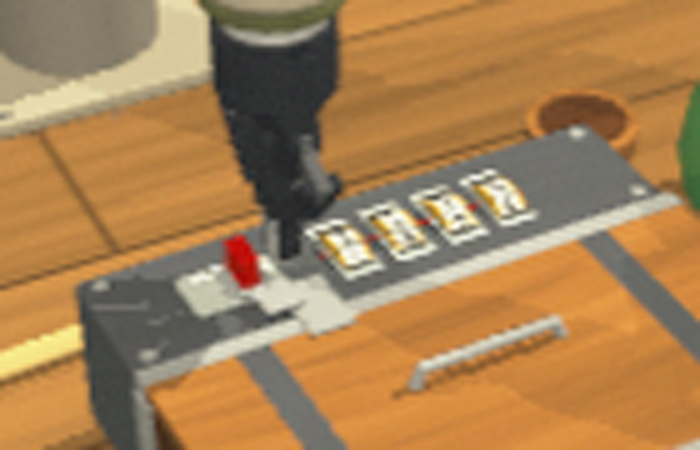

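The fingertip stands between wheel 4 and the knob, and all is clear. I'll push right.

```bash
python3 -m handwheel '[[[0,-0.4,0,0.1,0,0,0],[0,-0.8,0,0.1,0,0,0],[0,-1.1,0,0.1,0,0,0],[0,-1.3,0,0.1,0,0,0],[0,-1.3,0,0.1,0,0,0]]]'; python3 -m handwheel '[[[0,-0.3,0,0,0,0,0],[0,-0.5,0,0,0,0,0],[0,-0.5,0,0,0,0,0]]]'
```

```text
clock: 21.38
tool_pos: [0.5087, -0.0491, 0.2048]
eef_rot: [3.141, 0.0, 1.599]
ft_force: [-0.3, 1.9, 1.3]
gripper_width: -0.0001
clock: 21.75
tool_pos: [0.5088, -0.0542, 0.2046]
eef_rot: [-3.142, 0.0, 1.599]
ft_force: [1.1, 1.3, 1.7]
gripper_width: 0.0003
```

```bash
python3 -m handwheel '[[[0,-0.3,0,0,0,0,0],[0,-0.6,0,0,0,0,0],[0,-0.75,0,0,0,0,0],[0,-0.75,0,0,0,0,0]]]'; python3 -m handwheel '[[[0,-0.1,0,0,0,0,0],[0,-0.2,0,0,0,0,0],[0,-0.2,0,0,0,0,0]]]'
```

```text
clock: 22.25
tool_pos: [0.509, -0.0609, 0.2047]
eef_rot: [-3.142, -0.001, 1.599]
ft_force: [-0.4, 6.1, 1.8]
gripper_width: -0.0
clock: 22.62
tool_pos: [0.509, -0.0612, 0.2047]
eef_rot: [-3.141, -0.004, 1.6]
ft_force: [0.2, 13.9, 4.8]
gripper_width: 0.0001
```

The force rises at TCP y −0.061, which is the end stop (16 mm of travel). I'll retreat left and up and let the lid rise.

```bash
python3 -m handwheel '[[[0,0.9,0,0,0,0,0],[0,0.9,-1.0,-2,0,0,0],[0,0.9,-3,-7,0,0,0],[0,0.5,-4,-12,0,0,0],[0,-3,-6,-13,0,0,0],[0,-7,-10,-13,0,0,0],[0,-10,-14,-13,0,0,0],[0,-10,-14,-13,0,0,0],[0,-10,-14,-13,0,0,0],[0,-10,-14,-13,0,0,0]]]'; python3 -m handwheel '[[[0,0,0,0,0,0,0],[0,0,0,0,0,0,0],[0,0,0,0,0,0,0],[0,0,0,0,0,0,0],[0,0,0,0,0,0,0],[0,0,0,0,0,0,0]]]';  python3 look.py s2 scene; python3 look.py t2 top
python3 - <<'E'
from h import *
p=pickle.load(open("pics/t2.pkl","rb"));q=pickle.load(open("pics/top0.pkl","rb"))
C=cloud(p)
for v in range(130,200,10): print(v,C[v,200].round(3))
f=p["frame"][185:250,150:310]; g=q["frame"][185:250,150:310]
cv2.imwrite("pics/t2z.png",cv2.resize(np.vstack([f,g]),None,fx=4.5,fy=4.5,interpolation=cv2.INTER_CUBIC)[:,:,::-1])
E
```

```text
clock: 23.88
tool_pos: [0.3725, -0.1667, 0.3346]
eef_rot: [-3.141, -0.0, 1.6]
ft_force: [0.2, 0.5, 0.2]
gripper_width: -0.0002
clock: 24.62
tool_pos: [0.3719, -0.1673, 0.3347]
eef_rot: [3.142, 0.0, 1.599]
ft_force: [-0.3, -0.2, -0.0]
gripper_width: -0.0001
clock 24.675
tool_pos [ 0.3719 -0.1673  0.3347]
eef_rot [3.1416 0.     1.5988]
ft_force [ 0.552  -0.3806  0.324 ]
gripper_width 0.0001
clock 24.725
tool_pos [ 0.3719 -0.1673  0.3347]
eef_rot [-3.1416 -0.      1.5988]
ft_force [ 0.2484  0.205  -0.1346]
gripper_width 0.0002
130 [0.744 0.109 0.136]
140 [0.713 0.108 0.146]
150 [0.685 0.108 0.154]
160 [0.657 0.107 0.157]
170 [0.629 0.106 0.169]
180 [0.602 0.106 0.174]
190 [0.574 0.104 0.189]
```

View pics/s2.png

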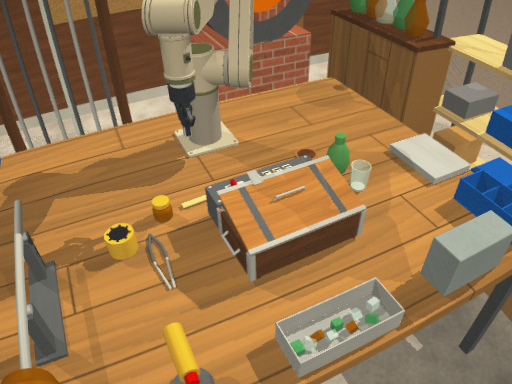

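View pics/t2.png

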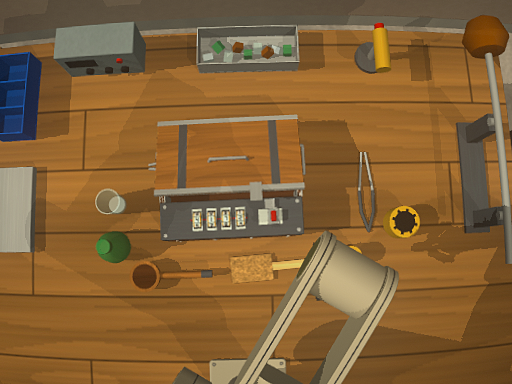

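View pics/t2z.png

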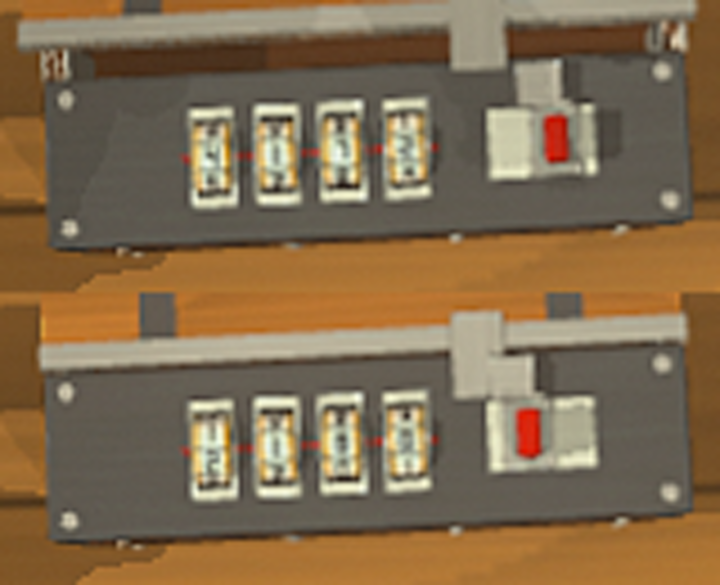

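The lid is up by about 0.3 rad and the knob has moved about 16 mm. I'll wait a second to confirm the lid is at rest, then hand in.

```bash
python3 -m handwheel '[[[0,0,0,0,0,0,0],[0,0,0,0,0,0,0],[0,0,0,0,0,0,0],[0,0,0,0,0,0,0],[0,0,0,0,0,0,0],[0,0,0,0,0,0,0],[0,0,0,0,0,0,0],[0,0,0,0,0,0,0]]]'; python3 look.py t3 top
python3 - <<'E'
from h import *
for n in ("t2","t3"):
    C=cloud(pickle.load(open(f"pics/{n}.pkl","rb"))); S=C[128:188,195:260].reshape(-1,3)
    print(n,"lid slope",-np.arctan(np.polyfit(S[:,0],S[:,2],1)[0]))
a=pickle.load(open("pics/t3.pkl","rb"))["frame"];b=pickle.load(open("pics/top0.pkl","rb"))["frame"]
for n,(u,v,h) in dict(tumbler=(110,202,18),vase=(113,247,18),cup=(145,275,18),paddle=(250,268,20),jacks=(366,190,35),mould=(404,221,18)).items():
    t=b[v-h:v+h,u-h:u+h]; m=cv2.matchTemplate(a[v-h-6:v+h+6,u-h-6:u+h+6],t,cv2.TM_CCOEFF_NORMED); _,s,_,l=cv2.minMaxLoc(m); print(n,round(s,3),"shift px",l[0]-6,l[1]-6)
E
```

```text
clock: 25.72
tool_pos: [0.3719, -0.1673, 0.3347]
eef_rot: [-3.142, -0.0, 1.599]
ft_force: [0.4, 0.2, 0.1]
gripper_width: 0.0002
clock 25.775
tool_pos [ 0.3719 -0.1673  0.3347]
eef_rot [-3.1416  0.      1.599 ]
ft_force [-0.5811 -0.3077  0.2288]
gripper_width 0.0001
t2 lid slope 0.5563615007405611
t3 lid slope 0.6230445800907956
tumbler 0.992 shift px 0 0
vase 0.995 shift px 0 0
cup 0.983 shift px 0 0
paddle 0.907 shift px 0 0
jacks 0.913 shift px 0 0
mould 0.996 shift px 0 0
```

The slope fit was contaminated, probably by handle and edge pixels. I'll redo it with medians on clean lid strips.

Run:
```python
from h import *
for n in ("t2","t3"):
    C=cloud(pickle.load(open(f"pics/{n}.pkl","rb"))); 
    a=np.median(C[135:142,190:205].reshape(-1,3),0); b=np.median(C[176:183,190:205].reshape(-1,3),0)
    print(n,a.round(3),b.round(3),"lid",np.arctan2(b[2]-a[2],a[0]-b[0]).round(3))
```

```text
t2 [0.72  0.117 0.141] [0.605 0.113 0.175] lid 0.282
t3 [0.72  0.117 0.141] [0.604 0.113 0.175] lid 0.285
```

```bash
python3 -c "
from bench import sign_off
print(sign_off())"
```

```text
the job is handed in; nothing more can be done
None
```

The chest is unlocked: the wheels show 4‑1‑7‑2, the bolt is drawn and the lid is ajar. I handed the job in at about 25.8 s of the 72 s allowed; no verdict is reported.

**What I did**
- I rolled wheel 4 from 0 to 2, wheel 3 from 9 to 7, and wheel 1 from half-way between 1 and 2 up to 4. Wheel 2 already showed 1, so I left it alone.
- The highest press I read was about 8 N; force was read only at the end of each move.
- I then pushed the knob right with the closed fingers until it met its end stop, and backed the arm clear.

**Last checks**
- **Code:** the close-up before drawing the bolt showed 4‑1‑7‑2 centred on the red marks. Afterwards only the coarse top view was available; it looks the same, but its digits are too small to read reliably.
- **Bolt:** it appears drawn about 16 mm, judging by the end-stop force and the knob's shift in the top view.
- **Lid:** it stood at 0.282 rad, then 0.285 rad about one second later, so it is at rest. A first, cruder fit gave 0.56 to 0.62 rad; I took that as spoiled by pixels off the lid and replaced it with median readings on clean parts of the lid.
- **Bystanders:** six of the seven showed no shift in the top view. The arm hid most of the amber jar there, but it looked unmoved in the scene picture.

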